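# Nest a marionette torso and hold the stringing boom at its mark

### The arm

A 7-joint arm with a two-finger parallel gripper is mounted at the origin on the work surface. World frame = base frame: x ahead of the robot, y to its left, z up, the work surface at z = 0. Lengths are in m, angles in rad, forces in N, time in s.
With the tool pointing down it reaches from about 0.4 to 0.85 m from the base axis. Payload 10.4 kg.
Tool frame: the origin (TCP) lies at the very end of the fingers, on their centre line; the grasp point (between the pads) lies 19 mm behind it; z points along the fingers, y is the line along which they close (so a half turn about z gives the same grasp; the last joint's range is limited). The gripper opens to 85 mm and grips with 20 to 120 N. Pads are 22 mm wide; open, the fingers measure 114 mm over their backs; the gripper's body (76 mm by 85 mm) begins 54 mm behind the grasp point. The pads swing forward as they close: fully open they stand 13 mm farther back than shut.
Start: joints at [-1.215, 0.332, -0.065, 1.46, 0.022, 1.35, -0.088], TCP at [0.231, 0.581, 0.231] pointing down, gripper open.
Joint ranges: [-2.6, 2.6], [-0.5, 2.12], [-1.47, 1.34], [0.16, 2.42], [-1.27, 4.41], [0.06, 2.06], [-2.6, 2.6]. Speed limits (rad/s): [2.22, 2.22, 2.79, 2.79, 3.14, 3.14, 3.14].

### API

Orientations are given as a unit quaternion [x, y, z, w].
In Python, from workcell import manip, optics gives the robot as it stands.
- The arm moves only by the tool jog_arm, never from a script. Its arguments are lists of equal length, an entry for each row: "dr": the turn, a rotation vector about the tool's x, y, z normalised to -1 to 1, where 1 is 4 degrees, a list of three; "translation": the shift along the tool's x, y, z normalised to -1 to 1, where 1 is 0.025 m, a list of three; "jaw": the opening, from 0 (shut) to 1 (fully open). A call has 1 to 10 rows; each row shifts and turns the commanded pose from where the row before left it, along the tool's axes as they then stand; what a row does not reach is not made up. A row lasts 1/10 s, in which the tool goes at most 50 mm and 8.59 degrees, less where a joint would pass 70% of its speed; a pose out of reach is approached as far as the arm can. A call with a number of a shift or a turn outside -1 to 1 is refused whole. A call with a gripper value outside its range is refused whole. The fingers move at their own pace and stop on an object; "squeeze" is the grip in N (left out, the last holds). Time passes only in rows, so rows that do not move let the fingers close. It gives the time, the measured TCP pose, the force, the opening and the grip force at its end, in the units of the state.
- manip.get_obs(): the state, without advancing time (a new reading comes with each control period).
- optics.camera(name): name is "side" or "top" or "wrist"; returns a dict with "color" (480x640x3 uint8, red, green, blue), "mtx" (3x3 intrinsics, pixels), "k1" (the pictures are not rectified: a ray, as slopes to the right and down, at radius r is drawn at 1 + k1 r^2 times it, then the intrinsics apply), "R" (3x3) and "t" (3): a world point X has camera coordinates R X + t. Camera axes: x right, y down, z forward; pixel columns grow to the right and rows downward; lengths in m; the calibration is good to about 2 mm. A picture is of the moment at which its call begins. There is no depth.
- manip.hand_in(): hands the job in; it is judged then, once.
The state is a dict: "clock": time; "joint_pos": joint angles; "joint_velocities": joint speeds; "tau": joint torques, N m; "position": TCP position; "ee_rot": TCP orientation; "ft_force": force on the tool from outside, world axes, zero at the start; "torque": the same for the moment, N m; "grip_width": opening from 0.0 (shut) to 1.0 (fully open); "grasp_force": force on a finger pad.
Only numpy, scipy, OpenCV 4.12 (cv2) and the standard library are available. Lean on these libraries where they do the work, as an engineer would, in place of code of your own. Each camera call takes 0.05 s, during which the arm holds its last target. There are 200 camera calls.

### The job

Build the marionette torso in the stringing jig's four-pin pocket: torso block first, then the spacer ring, then the shoulder disc with its neck stub upwards, each lowered squarely all the way down before you let it go. Then push the boom's lock button fully in and draw the spring-loaded boom out by its upright wooden grip until its pointer lines up with the middle of the brass clip on the scale. Finish while still holding the boom there (it runs back if let go), and leave the clip where it is set and the glue bottle, paint jar and carved head alone.

Things in the scene. Friction and masses are not known exactly. Their poses are not given: they have to be found in the camera images.
- jig: Stringing jig, fixed: plywood board 100 x 360 x 12 mm, origin under its centre, long axis = its y, yaw varies. It carries four pocket pins near +y, a square sleeve with the telescoping boom on a post near -y (x = 0, y -170 to -85 mm, 24 mm wide, top at 120 mm) and, on the +x side, a 5 mm thick scale bar (x = 31, y -70 to 55 mm, top at 90 mm, ticks every 10 mm). Heights above the bench.
- pocket (a point): Centre of the pocket on the board's top (12 mm above the bench), jig (0, 125) mm, axes as the jig's. Four pins 10 mm thick at jig (+-23, 125 +-23) mm are straight to 50 mm above the board, then taper to a tip at 58 mm; they guide 52 mm discs with 1.5 mm play. Gaps of 36 mm between pins admit the fingers; grip across the jig's x (fingers in the +x and -x gaps) to clear the boom.
- torso: Torso block: plain solid wooden drum, diameter 52, 32 mm high, about 60 g, standing upright. Origin at the centre of its underside, z up. Seated: its origin at the pocket point.
- spacer: Spacer: flat wooden ring, outer diameter 52, hole 26, 12 mm high, about 30 g, lying flat. Origin at the centre of its underside, z up. Seated: origin 32 mm above the pocket point.
- shoulder: Shoulder disc: wooden disc, diameter 52, 10 mm thick, with a neck stub of diameter 18 rising 20 mm above the middle of it, about 30 g, standing neck up. Origin at the centre of its underside, z up. Seated: origin 44 mm above the pocket point.
- lock (a joint): Lock button's travel: 0 up (locked), 8 mm (0.008) fully pushed in. It slides straight down, takes about 4 N, and stays in once pushed; the boom is free from about 6 mm on.
- lock_top (a point): Middle of the top of the lock button, a round black button of diameter 22 on a thin stem above the sleeve near the jig's -y end (jig y = -138 mm); its top is 140.5 mm above the bench when up, 132.5 mm when fully in.
- boom: Telescoping boom: steel rod of diameter 12, axis 108 mm above the bench, with an upright wooden grip and a brass string eye at its tip. Origin on the rod's axis under the grip (jig y = -60 mm at home), axes as the jig's. It slides only along the jig's +y, out to 110 mm. A spring pulls it home: 2 N at home, 3.5 N at full reach. While the lock is up it cannot move.
- boom_grip (a point): Point to hold on the boom's upright wooden grip: a block 16 mm across (jig x) by 22 mm along the boom (jig y), its top 156 mm above the bench; this point is on its centre line, 138 mm above the bench.
- boom_pointer (a point): Tip of the boom's small steel pointer, which points to jig +x at the scale from under the grip, 99.5 mm above the bench; same jig y as the grip.
- clip_mark (a point): Top middle of the small brass clip (8 mm wide, with a thin ridge across its middle, 97 mm above the bench) set on the scale bar, 40 to 90 mm beyond the pointer's home place; axes as the jig's. The boom is at the mark when pointer and ridge have the same jig y.
- glue: White glue bottle, diameter 44, 100 mm high, loose; leave alone.
- paint_jar: Small glass paint jar, diameter 56, 55 mm high, loose; leave alone.
- carved_head: Carved wooden puppet head, about 48 mm wide and 66 mm high, loose; leave alone.
Things that resemble listed ones, but are neither listed nor needed, are in the scene too. Leave any black or green look-alike of the shoulder alone.

How it is judged:
By the outcome, as a careful person would: the job done as asked, in the order asked, and still so for the second after the job is handed in, while the arm keeps its last pose, push and grip.
It also fails if it takes over 72 s, if anything falls off the work surface, if the arm or the gripper's body presses on something with over 40 N, if the wrist force passes 120 N, or if a joint passes its speed limit or range.

## Working session

There is one attempt and no reset: what is moved stays moved. The work goes in short steps, Python scripts to look and compute and a tool call to move; the robot and the scene stay as the last step left them, time stands still between calls to the robot, and variables do not carry over. Pictures are saved under pics/ and viewed, at most 12 in all, crops included, and the job is handed in when it is done.

Besides the shell and the picture viewer there is one more tool, called after ">>>" as name(argument=value, ...), one argument or row to a line, values as JSON. jog_arm: Moves the arm, as the interface text tells. Scaled input: -1 to 1 covers 0.025 m each way for a shift and 4 degrees each way for a turn. Its arguments: {"type":"object","properties":{"dr":{"type":"array","items":{"type":"array","items":{"type":"number"}}},"translation":{"type":"array","items":{"type":"array","items":{"type":"number"}}},"jaw":{"type":"array","items":{"type":"number"}},"squeeze":{"type":"number"}},"required":["dr","translation","jaw"]}

```bash
mkdir -p pics; ls; python3 - <<'E'
from workcell import manip, optics
import cv2,numpy as np,pickle
o=manip.get_obs();print({k:np.round(v,4) for k,v in o.items()})
for n in("side","top"):
    c=optics.camera(n);pickle.dump(c,open(f"pics/{n}0.pkl","wb"))
    cv2.imwrite(f"pics/{n}0.png",c["color"][:,:,::-1]);print(n,c["mtx"],c["k1"],c["R"],c["t"],-c["R"].T@c["t"])
E
```

```text
pics
{'clock': np.float64(0.0), 'joint_pos': array([-1.2146,  0.3329, -0.0647,  1.461 ,  0.0216,  1.3499, -0.0885]), 'joint_velocities': array([-0.0011,  0.0006, -0.001 , -0.0006, -0.0006,  0.0006,  0.0015]), 'tau': array([ 6.00000e-04, -6.25458e+01,  4.99000e-02, -3.91613e+01,
        1.64000e-02,  9.50000e-03, -0.00000e+00]), 'position': array([0.231 , 0.5803, 0.2305]), 'ee_rot': array([ 1.882e-01,  9.821e-01, -7.000e-04, -1.000e-04]), 'ft_force': array([0.3142, 0.5938, 0.025 ]), 'torque': array([-0.0636, -0.018 ,  0.0494]), 'grasp_force': np.float64(0.0), 'grip_width': np.float64(1.0009)}
side [[556.25417714   0.         325.71203985]
 [  0.         556.25417714 227.17383186]
 [  0.           0.           1.        ]] -0.008194814858801231 [[ 0.83334697 -0.55263583 -0.01124565]
 [-0.3911165  -0.57516351 -0.71848091]
 [ 0.39059021  0.60314225 -0.69545576]] [-0.3999902   0.2631198   1.03396787] [ 0.03238338 -0.69334172  0.90362732]
top [[529.51291969   0.         323.13094894]
 [  0.         529.51291969 235.89493985]
 [  0.           0.           1.        ]] -0.13817093534348684 [[ 0.01067573 -0.99994242 -0.00109198]
 [-0.9941519  -0.01049654 -0.10747942]
 [ 0.10746177  0.00223302 -0.99420671]] [-0.00259448  0.50437263  1.09736855] [3.83525536e-01 2.49393035e-04 1.14521802e+00]
```

View pics/top0.png

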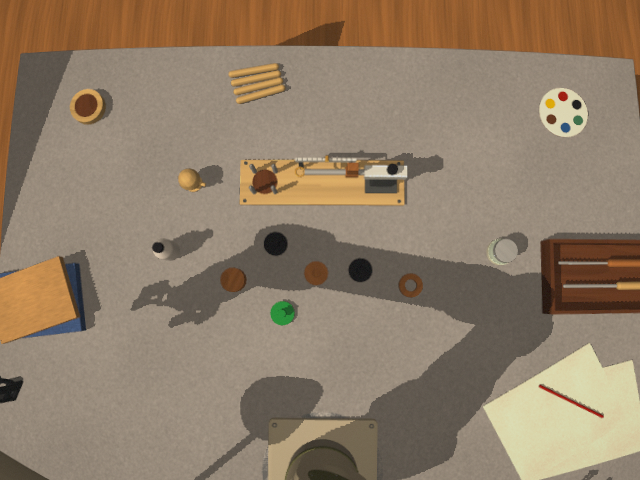

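View pics/side0.png

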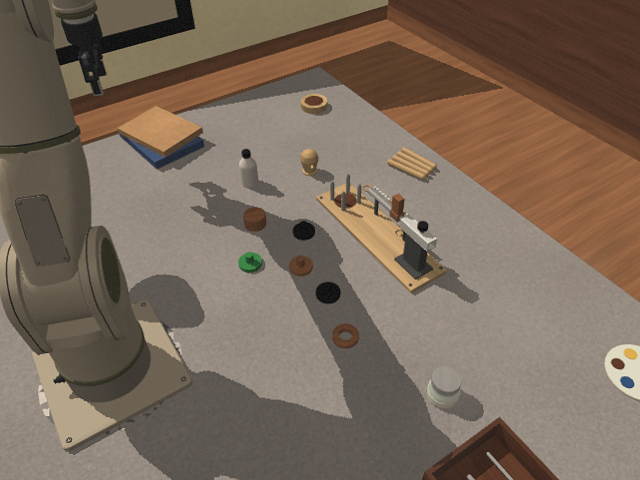

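The top view shows the jig at about (240–405, 158–205). The torso is at (233,279), the shoulder at (316,273), the ring at (410,285), and there are two black look-alikes and a green one. Something brown sits at the pocket (264,181), so I'll zoom in on that.

```bash
python3 - <<'E'
import cv2,numpy as np,pickle
t=cv2.imread("pics/top0.png");s=cv2.imread("pics/side0.png")
a=cv2.resize(t[145:220,230:430],(800,300),interpolation=cv2.INTER_CUBIC)
b=cv2.resize(s[160:300,300:460],None,fx=2.1,fy=2.1,interpolation=cv2.INTER_CUBIC)
c=cv2.resize(s[190:360,230:370],None,fx=1.75,fy=1.75,interpolation=cv2.INTER_CUBIC)
o=np.zeros((600,800,3),np.uint8);o[:300]=a;o[300:300+b.shape[0],:b.shape[1]]=b[:300];o[300:300+c.shape[0],400:400+c.shape[1]]=c[:300]
cv2.imwrite("pics/crop0.png",o)
E
```

```text
(no output)
```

View pics/crop0.png

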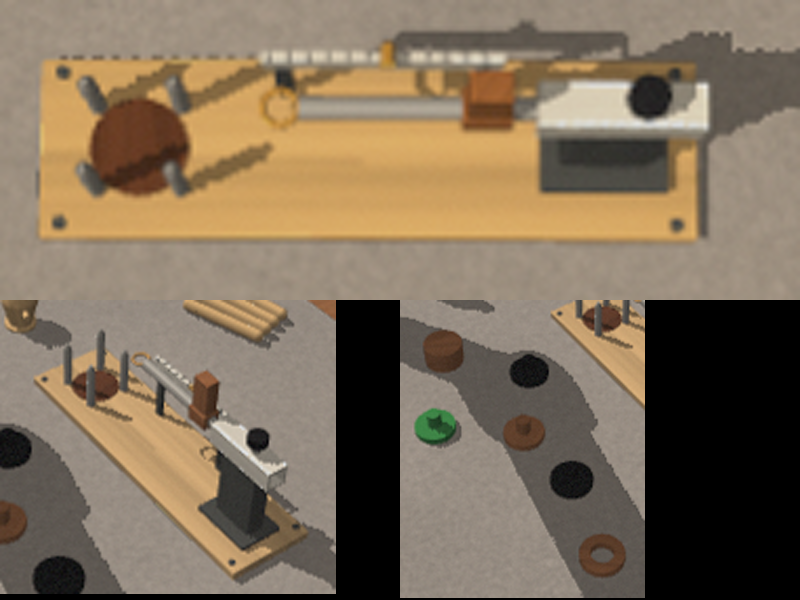

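The brown disc in the pocket looks like a flat mark on the board. The jig's yaw is near 0, with pocket +y to the left in the top view and scale +x away from the robot. Next I'll measure positions.

```bash
cat > h.py <<'E'
import cv2,numpy as np,pickle
def ray(c,u,v):
    K=c["mtx"];d=np.array([(u-K[0,2])/K[0,0],(v-K[1,2])/K[1,1]]);n=d.copy()
    for _ in range(20): n=d/(1+c["k1"]*(n@n))
    return -c["R"].T@c["t"], c["R"].T@np.r_[n,1]
def onz(c,p,z):
    o,d=ray(c,*p);return (o+d*(z-o[2])/d[2])[:2]
def proj(c,X):
    q=c["R"]@np.asarray(X,float)+c["t"];n=q[:2]/q[2];n=n*(1+c["k1"]*(n@n));return c["mtx"][:2,:2]@n+c["mtx"][:2,2]
def tri(c1,p1,c2,p2):
    A=np.zeros((3,3));b=np.zeros(3)
    for c,p in((c1,p1),(c2,p2)):
        o,d=ray(c,*p);d/=np.linalg.norm(d);M=np.eye(3)-np.outer(d,d);A+=M;b+=M@o
    return np.linalg.solve(A,b)
def blobs(c,lo,hi,amin=60,roi=None):
    h=cv2.cvtColor(c["color"],cv2.COLOR_RGB2HSV);m=cv2.inRange(h,np.array(lo),np.array(hi))
    if roi: k=np.zeros_like(m);x0,y0,x1,y1=roi;k[y0:y1,x0:x1]=1;m*=k
    cs,_=cv2.findContours(m,cv2.RETR_EXTERNAL,cv2.CHAIN_APPROX_NONE)
    return [x for x in cs if cv2.contourArea(x)>=amin],m
E
python3 - <<'E'
from h import *
t=pickle.load(open("pics/top0.pkl","rb"));s=pickle.load(open("pics/side0.pkl","rb"))
h=cv2.cvtColor(t["color"],cv2.COLOR_RGB2HSV)
for p in((233,279),(316,273),(403,279),(264,175),(264,190),(320,195),(320,260),(320,230),(352,167),(303,172),(327,158),(392,169)):print(p,h[p[1],p[0]])
for lo,hi,n in(((3,110,40),(16,255,160),"brown"),((14,100,120),(24,255,255),"board")):
  for nm,c in(("top",t),("side",s)):
    for x in blobs(c,lo,hi)[0]:
      (u,v),r=cv2.minEnclosingCircle(x)
      if (150<u<420 if nm=="top" else 220<u<460) and v<370: 
        print(n,nm,np.round((u,v,r),1),cv2.contourArea(x),cv2.boundingRect(x),"ell",np.round(cv2.fitEllipse(x),1) if 0 else "", np.round(onz(c,(u,v),.012),4))
        if n=="board" and cv2.contourArea(x)>3000:
          print(np.round([onz(c,p,.012) for p in cv2.boxPoints(cv2.minAreaRect(x))],4))
E
```

```text
(233, 279) [ 13 170 102]
(316, 273) [ 13 170 102]
(403, 279) [ 12 166  97]
(264, 175) [ 12 173 103]
(264, 190) [ 11 168 105]
(320, 195) [ 17 135 208]
(320, 260) [14 44 99]
(320, 230) [16 44 98]
(352, 167) [ 13 175 156]
(303, 172) [ 18 144 184]
(327, 158) [ 18 182 167]
(392, 169) [ 0  7 36]
brown top [410.5 285.   12. ] 416.0 (399, 273, 24, 24) ell  [ 0.4023 -0.1854]
brown top [232.8 279.1  12.9] 459.0 (220, 268, 26, 24) ell  [0.4107 0.1955]
brown top [315.7 272.8  11.8] 409.5 (304, 261, 24, 24) ell  [0.4266 0.0179]
brown top [264.5 181.2  12.6] 424.5 (252, 169, 26, 25) ell  [0.6249 0.1321]
brown top [352.  169.5   9.6] 164.0 (345, 162, 15, 16) ell  [ 0.6528 -0.0588]
brown top [319.5 124.5 342.9] 32182.0 (0, 0, 640, 250) ell  [0.7543 0.0135]
brown side [345.2 335.5  13. ] 469.0 (333, 324, 26, 24) ell  [ 0.399  -0.1901]
brown side [300.4 265.   11.6] 336.0 (289, 256, 24, 20) ell  [0.4233 0.0129]
brown side [254.5 218.7  12.2] 403.0 (243, 208, 23, 23) ell  [0.4108 0.1979]
brown side [397. 207.  13.] 234.5 (390, 194, 14, 27) ell  [0.7124 0.0419]
brown side [348.3 200.3   8. ] 111.0 (345,
[... 413 characters left out ...]
.0067]
[[ 0.5739  0.185 ]
 [ 0.6848  0.1878]
 [ 0.6859 -0.1742]
 [ 0.575  -0.1722]]
board top [256.1  80.9  28.5] 1208.0 (229, 63, 56, 41) ell  [0.8562 0.1578]
board top [319.5 109.  337.6] 29778.5 (0, 0, 640, 219) ell  [0.7903 0.0139]
[[ 1.0951  0.8231]
 [ 1.1087 -0.782 ]
 [ 0.5548 -0.7187]
 [ 0.5395  0.7451]]
board side [375.5 236.5  70.6] 2942.5 (317, 191, 118, 101) ell  [ 0.6095 -0.0087]
board side [339.5 191.    8.1] 65.0 (334, 185, 12, 13) ell  [0.6323 0.1678]
board side [308.3 156.7   8.2] 116.0 (301, 149, 15, 14) ell  [0.6435 0.33  ]
board side [411.5 163.   23.7] 698.0 (388, 148, 48, 30) ell  [0.8515 0.1547]
board side [313.5 102.2  12.9] 272.5 (301, 94, 26, 16) ell  [0.8013 0.5507]
```

>>> jog_arm(
  dr=[
    [0,0,1],
    [0,0,1],
    [0,0,1],
    [0,0,1],
    [0,0,1],
    [0,0,1],
    [0,0,1],
    [0,0,1],
    [0,0,1],
    [0,0,1],
  ],
  translation=[
    [-0.85,-0.35,0],
    [-0.85,-0.35,0],
    [-0.85,-0.35,0],
    [-0.85,-0.35,0],
    [-0.85,-0.35,0],
    [-0.85,-0.35,0],
    [-0.85,-0.35,0],
    [-0.85,-0.35,0],
    [-0.85,-0.35,0],
    [-0.85,-0.35,0],
  ],
  jaw=[1,1,1,1,1,1,1,1,1,1],
  squeeze=40,
)

```text
clock: 1.1
position: [0.3368, 0.3805, 0.2309]
ee_rot: [0.514, 0.858, -0.0, -0.0]
ft_force: [0.1, 0.7, -0.0]
grip_width: 0.997
grasp_force: 0.0
```

```bash
cat > st.py <<'E'
from workcell import manip
import numpy as np,sys
from scipy.spatial.transform import Rotation as Ro
o=manip.get_obs();R=Ro.from_quat(o["ee_rot"]);p=o["position"]
T=np.stack([[0,1,0],[1,0,0],[0,0,-1]],1)  # target axes
if len(sys.argv)>4: a=np.radians(float(sys.argv[4]));T=Ro.from_rotvec([0,0,a]).as_matrix()@T
print("t",round(o["clock"],2),"p",np.round(p,4),"q",np.round(o["joint_pos"],2),"F",np.round(o["ft_force"],1),"w",round(o["grip_width"],3),"g",round(o["grasp_force"],1))
rv=(R.inv()*Ro.from_matrix(T)).as_rotvec(degrees=True)/4
print("turn units",np.round(rv,2))
if len(sys.argv)>3:
    d=np.array(sys.argv[1:4],float)-p;print("shift units: now axes",np.round(R.inv().apply(d)/.025,2),"target axes",np.round(T.T@d/.025,2))
E
python3 st.py .41 .192 .231
```

```text
t 1.1 p [0.3368 0.3805 0.2309] q [-1.04  0.07  0.11  1.77 -0.01  1.3  -0.44] F [ 0.1  0.7 -0. ] w 0.997 g 0.0
turn units [-0.01  0.01  7.03]
shift units: now axes [-8.03 -0.97  0.  ] target axes [-7.54  2.93 -0.  ]
```

>>> jog_arm(
  dr=[
    [0,0,1],
    [0,0,1],
    [0,0,1],
    [0,0,1],
    [0,0,1],
    [0,0,1],
    [0,0,1],
    [0,0,0],
    [0,0,0],
    [0,0,0],
  ],
  translation=[
    [-0.9,0.15,0],
    [-0.9,0.15,0],
    [-0.9,0.15,0],
    [-0.9,0.15,0],
    [-0.9,0.15,0.3],
    [-0.9,0.15,0.5],
    [-0.9,0.15,0.5],
    [-0.8,0.0,0.5],
    [-0.8,0,0.5],
    [0,0,0],
  ],
  jaw=[1,1,1,1,1,1,1,1,1,1],
)

```text
clock: 2.1
position: [0.405, 0.1955, 0.1718]
ee_rot: [0.707, 0.707, -0.002, -0.0]
ft_force: [-0.4, 0.6, -0.0]
grip_width: 1.0
grasp_force: 0.0
```

```bash
python3 st.py .41 .192 .1; python3 - <<'E'
from h import *
from workcell import optics
w=optics.camera("wrist");pickle.dump(w,open("pics/w1.pkl","wb"));cv2.imwrite("pics/w1.png",w["color"][:,:,::-1])
print(-w["R"].T@w["t"],w["R"][2])
for x in blobs(w,(3,110,40),(16,255,160),500)[0]:
  (u,v),r=cv2.minEnclosingCircle(x);print(u,v,r,cv2.contourArea(x),onz(w,(u,v),.032),onz(w,(u,v),.012))
t=pickle.load(open("pics/top0.pkl","rb"));print(onz(t,(232.8,279.1),.032))
E
```

```text
t 2.1 p [0.405  0.1955 0.1718] q [-0.85 -0.02  0.29  1.99  0.01  1.17 -0.56] F [-0.4  0.6 -0. ] w 1.0 g 0.0
turn units [-0.04  0.03 -0.01]
shift units: now axes [-0.13  0.21  2.87] target axes [-0.14  0.2   2.87]
[0.40401478 0.26349366 0.31583229] [-0.00290018 -0.27176477 -0.96235934]
339.9343566894531 393.5377197265625 26.631927490234375 1027.5 [0.42218547 0.03665386] [0.42346586 0.02066978]
573.837646484375 288.1954040527344 36.478065490722656 2068.0 [0.61288815 0.13862839] [0.62760624 0.12982987]
[0.41028694 0.19208173]
```

View pics/w1.png

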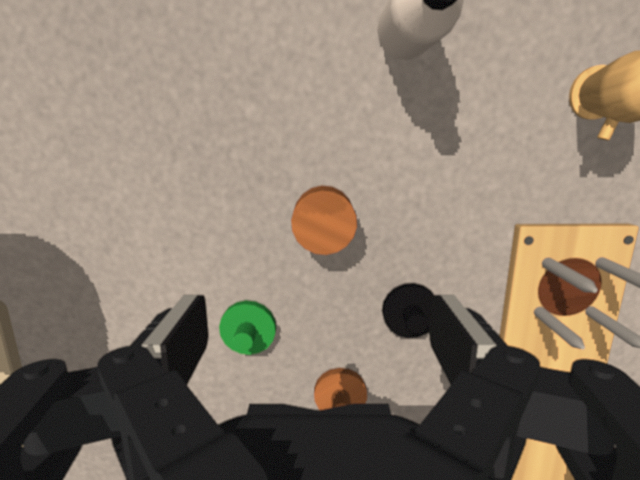

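The wrist view shows the torso's top at (324,221), the shoulder at (340,393), and the pocket mark flat on the board at (572,287).

```bash
python3 - <<'E'
from h import *
w=pickle.load(open("pics/w1.pkl","rb"))
for x in blobs(w,(3,130,130),(20,255,255),1500,(280,170,380,270))[0]:
  print(cv2.minEnclosingCircle(x)); 
  (u,v),r=cv2.minEnclosingCircle(x)
  (u,v),ax,_=cv2.fitEllipse(x);print(u,v,ax,onz(w,(u,v),.032))
E
```

```text
((323.6153869628906, 220.33653259277344), 33.78066635131836)
323.4476623535156 221.5838623046875 (62.8709602355957, 65.51983642578125) [0.40707416 0.19503243]
```

>>> jog_arm(
  dr=[
    [-0.04,0.03,0],
    [0,0,0],
    [0,0,0],
    [0,0,0],
    [0,0,0],
    [0,0,0],
    [0,0,0],
    [0,0,0],
    [0,0,0],
    [0,0,0],
  ],
  translation=[
    [-0.1,0.14,0.9],
    [0,0,1],
    [0,0,1],
    [0,0,1],
    [0,0,1],
    [0,0,0.8],
    [0,0,0.5],
    [0,0,0.35],
    [0,0,0],
    [0,0,0],
  ],
  jaw=[1,1,1,1,1,1,1,1,1,0],
)

```text
clock: 3.15
position: [0.4098, 0.1975, 0.0107]
ee_rot: [0.705, 0.709, 0.002, 0.0]
ft_force: [0.2, 0.6, 0.0]
grip_width: 0.858
grasp_force: 0.0
```

>>> jog_arm(
  dr=[
    [0,0,0],
    [0,0,0],
    [0,0,0],
    [0,0,0],
    [0,0,0],
  ],
  translation=[
    [0,0,0],
    [0,0,0],
    [0,0,0],
    [0,0,0],
    [0,0,0],
  ],
  jaw=[0,0,0,0,0],
)

```text
clock: 3.65
position: [0.41, 0.1976, 0.0111]
ee_rot: [0.705, 0.709, 0.003, 0.0]
ft_force: [-2.3, -1.7, 7.7]
grip_width: 0.594
grasp_force: 40.5
```

```bash
python3 st.py .625 .131 .12
```

```text
t 3.65 p [0.41   0.1976 0.0111] q [-0.82  0.23  0.29  2.13 -0.09  0.79 -0.46] F [-2.3 -1.7  7.7] w 0.594 g 40.5
turn units [ 0.06 -0.05  0.07]
shift units: now axes [-2.69  8.6  -4.33] target axes [-2.66  8.6  -4.35]
```

>>> jog_arm(
  dr=[
    [0,0,0],
    [0,0,0],
    [0,0,0],
    [0,0,0],
    [0,0,0],
    [0,0,0],
    [0,0,0],
    [0,0,0],
    [0,0,0],
    [0,0,0],
  ],
  translation=[
    [0,0,-0.5],
    [0,0.3,-0.9],
    [-0.1,0.7,-1],
    [-0.4,1,-1],
    [-0.4,1,-1],
    [-0.4,1,0],
    [-0.4,1,0],
    [-0.4,1,0],
    [-0.4,1,0],
    [-0.2,0.8,0],
  ],
  jaw=[0,0,0,0,0,0,0,0,0,0],
)

```text
clock: 4.65
position: [0.6058, 0.1291, 0.1217]
ee_rot: [0.706, 0.708, 0.002, 0.001]
ft_force: [-0.1, 0.0, -0.3]
grip_width: 0.592
grasp_force: 41.8
```

>>> jog_arm(
  dr=[
    [0,0,0],
    [0,0,0],
    [0,0,0],
  ],
  translation=[
    [0,0.6,0],
    [0,0,0],
    [0,0,0],
  ],
  jaw=[0,0,0],
)

```text
clock: 4.95
position: [0.619, 0.1305, 0.121]
ee_rot: [0.705, 0.709, 0.002, 0.0]
ft_force: [-0.1, 0.4, -0.7]
grip_width: 0.593
grasp_force: 41.9
```

```bash
python3 st.py .625 .131 .12; python3 - <<'E'
from h import *
from workcell import optics
w=optics.camera("wrist");pickle.dump(w,open("pics/w2.pkl","wb"));cv2.imwrite("pics/w2.png",w["color"][:,:,::-1])
E
```

```text
t 4.95 p [0.619  0.1305 0.121 ] q [-0.59  0.44  0.4   1.59 -0.18  1.14 -0.14] F [-0.1  0.4 -0.7] w 0.593 g 41.9
turn units [ 0.04 -0.03  0.07]
shift units: now axes [0.02 0.24 0.04] target axes [0.02 0.24 0.04]
```

View pics/w2.png

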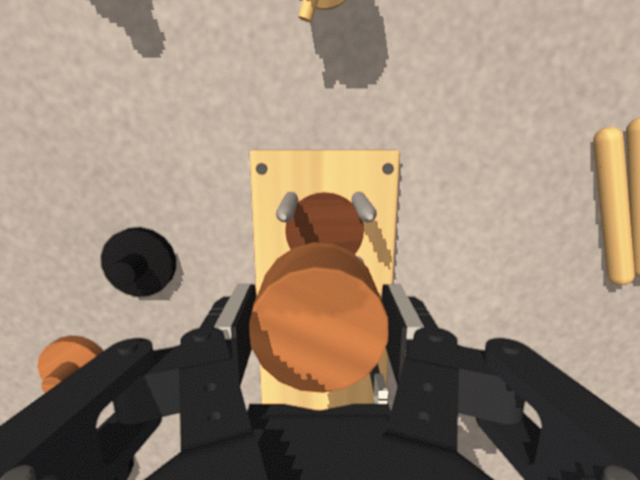

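The wrist view shows the torso held straight, with its top centred at about (319,329). The pocket mark's upper arc spans (286–364, 193), and the two far pins are beside it.

```bash
cat >> h.py <<'E'
from scipy.optimize import least_squares
def circ(c,pts,z,r=.026):
    P=np.array([onz(c,p,z) for p in pts]);
    f=least_squares(lambda q:np.hypot(*(P-q).T)-r,P.mean(0),loss="soft_l1",f_scale=.0005);return f.x,np.sqrt(np.mean(f.fun**2))
E
python3 - <<'E'
from h import *
w=pickle.load(open("pics/w2.pkl","rb"));z=w["color"];h=cv2.cvtColor(z,cv2.COLOR_RGB2HSV)
for p in((325,205),(345,225),(320,260),(320,290),(320,350),(270,340),(300,370)):print(p,h[p[1],p[0]])
_,m=blobs(w,(5,130,40),(14,255,255),100,(245,190,395,395))
# mark: per row/col edges above v=240
mk=[]
for v in range(215,238):
    u=np.nonzero(m[v,270:380])[0]+270
    if len(u): mk+= [(u.min()-.5,v),(u.max()+.5,v)]
for u in range(305,346): mk.append((u,np.nonzero(m[190:,u])[0].min()+190-.5))
print(circ(w,mk,.012))
tp=[]
for u in range(262,378,3):
    q=np.nonzero(m[:395,u])[0];tp.append((u,q.max()+.5))
for zt in(.140,.142,.144):print(zt,circ(w,tp,zt))
print(tp[::6], onz(w,(262,168.5),.012),onz(w,(388,168.5),.012))
e=[]
for v in range(160,200,10):
    b=np.nonzero(cv2.inRange(h[v:v+1],(14,90,150),(24,255,255))[0,200:450])[0]+200;e.append((onz(w,(b.min()-.5,v),.012),onz(w,(b.max()+.5,v),.012)))
print(np.round(e,4))
E
```

```text
(325, 205) [ 11 169 119]
(345, 225) [ 10 169 124]
(320, 260) [ 12 168 126]
(320, 290) [ 12 167 185]
(320, 350) [ 12 168 191]
(270, 340) [ 12 168 191]
(300, 370) [ 12 170 204]
(array([0.62212244, 0.13259891]), np.float64(0.0011133332528267008))
0.14 (array([0.61787739, 0.125599  ]), np.float64(0.0001818298650097701))
0.142 (array([0.61786017, 0.12722884]), np.float64(0.00017416010054189653))
0.144 (array([0.61784536, 0.12885524]), np.float64(0.00019021790117969333))
[(262, np.float64(365.5)), (280, np.float64(381.5)), (298, np.float64(388.5)), (316, np.float64(391.5)), (334, np.float64(390.5)), (352, np.float64(384.5)), (370, np.float64(372.5))] [0.57986254 0.17435443] [0.66424001 0.17470782]
[[[0.5717 0.1799]
  [0.6716 0.1803]]

 [[0.5715 0.1733]
  [0.6713 0.1737]]

 [[0.5718 0.1667]
  [0.6718 0.1671]]

 [[0.5715 0.1599]
  [0.6715 0.1603]]]
```

>>> jog_arm(
  dr=[
    [0.04,-0.03,0.07],
    [0,0,0],
    [0,0,0],
    [0,0,0],
    [0,0,0],
  ],
  translation=[
    [0.19,0.18,0],
    [0,0,0.6],
    [0,0,0.6],
    [0,0,0],
    [0,0,0],
  ],
  jaw=[0,0,0,0,0],
)

```text
clock: 5.5
position: [0.6233, 0.135, 0.0895]
ee_rot: [0.707, 0.707, -0.001, -0.0]
ft_force: [-0.0, -0.2, 0.2]
grip_width: 0.591
grasp_force: 41.9
```

```bash
python3 st.py .6235 .1352 .023
```

```text
t 5.5 p [0.6233 0.135  0.0895] q [-0.58  0.49  0.39  1.6  -0.2   1.09 -0.14] F [-0.  -0.2  0.2] w 0.591 g 41.9
turn units [-0.02  0.01  0.  ]
shift units: now axes [0.01 0.01 2.66] target axes [0.01 0.01 2.66]
```

Next I'll lower in small steps and watch the force.

>>> jog_arm(
  dr=[
    [0,0,0],
    [0,0,0],
    [0,0,0],
    [0,0,0],
    [0,0,0],
  ],
  translation=[
    [0,0,0.3],
    [0,0,0.3],
    [0,0,0.3],
    [0,0,0.2],
    [0,0,0],
  ],
  jaw=[0,0,0,0,0],
)

```text
clock: 6.0
position: [0.6233, 0.1351, 0.0619]
ee_rot: [0.707, 0.707, -0.001, -0.0]
ft_force: [-0.6, -0.4, -0.5]
grip_width: 0.596
grasp_force: 41.9
```

>>> jog_arm(
  dr=[
    [0,0,0],
    [0,0,0],
    [0,0,0],
    [0,0,0],
    [0,0,0],
    [0,0,0],
  ],
  translation=[
    [0,0,0.3],
    [0,0,0.3],
    [0,0,0.3],
    [0,0,0.3],
    [0,0,0],
    [0,0,0],
  ],
  jaw=[0,0,0,0,0,0],
)

```text
clock: 6.6
position: [0.6238, 0.1352, 0.0328]
ee_rot: [0.707, 0.707, -0.0, -0.0]
ft_force: [0.1, -0.2, 0.2]
grip_width: 0.589
grasp_force: 41.9
```

```bash
python3 st.py .6235 .1352 .023
```

```text
t 6.6 p [0.6238 0.1352 0.0328] q [-0.57  0.55  0.37  1.64 -0.23  0.99 -0.12] F [ 0.1 -0.2  0.2] w 0.589 g 41.9
turn units [-0.  0.  0.]
shift units: now axes [ 0.   -0.01  0.39] target axes [ 0.   -0.01  0.39]
```

>>> jog_arm(
  dr=[
    [0,0,0],
    [0,0,0],
    [0,0,0],
    [0,0,0],
  ],
  translation=[
    [0,0,0.2],
    [0,0,0.15],
    [0,0,0.06],
    [0,0,0],
  ],
  jaw=[0,0,0,0],
)

```text
clock: 7.0
position: [0.6239, 0.1352, 0.0233]
ee_rot: [0.707, 0.707, 0.0, -0.0]
ft_force: [-3.9, -0.6, 6.3]
grip_width: 0.593
grasp_force: 42.5
```

>>> jog_arm(
  dr=[
    [0,0,0],
    [0,0,0],
  ],
  translation=[
    [0,0,0.04],
    [0,0,0],
  ],
  jaw=[0,0],
)

```text
clock: 7.2
position: [0.624, 0.1353, 0.0233]
ee_rot: [0.707, 0.707, 0.0, -0.0]
ft_force: [-7.8, -1.3, 14.7]
grip_width: 0.597
grasp_force: 43.5
```

>>> jog_arm(
  dr=[
    [0,0,0],
    [0,0,0],
    [0,0,0],
    [0,0,0],
    [0,0,0],
    [0,0,0],
    [0,0,0],
    [0,0,0],
    [0,0,0],
    [0,0,0],
  ],
  translation=[
    [0,0,-0.05],
    [0,0,0],
    [0,0,0],
    [0,0,-0.2],
    [0,0,-0.6],
    [0,0,-1],
    [0,0,-1],
    [0,0,-1],
    [0,-0.6,-0.5],
    [0,-1,-0.3],
  ],
  jaw=[1,1,1,1,1,1,1,1,1,1],
)

```text
clock: 8.2
position: [0.5851, 0.135, 0.1407]
ee_rot: [0.707, 0.707, 0.002, 0.001]
ft_force: [-0.1, 0.5, -0.4]
grip_width: 1.005
grasp_force: 0.0
```

>>> jog_arm(
  dr=[
    [0,0,0],
    [0,0,0],
    [0,0,0],
    [0,0,0],
    [0,0,0],
    [0,0,0],
    [0,0,0],
    [0,0,0],
    [0,0,0],
    [0,0,0],
  ],
  translation=[
    [0,-1,0],
    [0,-1,0],
    [-0.3,-1,0],
    [-0.8,-1,0],
    [-1,-0.7,0],
    [-1,-0.3,0],
    [-1,-0.3,0],
    [-1,-0.3,0],
    [-1,-0.3,0],
    [-1,-0.3,0],
  ],
  jaw=[1,1,1,1,1,1,1,1,1,1],
)

```text
clock: 9.2
position: [0.4289, -0.0434, 0.1391]
ee_rot: [0.707, 0.707, 0.001, 0.0]
ft_force: [0.2, 0.4, -0.8]
grip_width: 0.999
grasp_force: 0.0
```

```bash
python3 st.py .4025 -.185 .12; python3 - <<'E'
from h import *
from workcell import optics
for n in("top","side"):
    c=optics.camera(n);pickle.dump(c,open(f"pics/{n}1.pkl","wb"))
    roi=(385,260,435,310) if n=="top" else (325,315,370,355)
    for x in blobs(c,(3,110,40),(16,255,255),150,roi)[0]:
        hu=cv2.convexHull(x)[:,0].astype(float);print(n,cv2.boundingRect(x))
        print([(z,np.round(circ(c,hu,z)[0],4),round(circ(c,hu,z)[1],5)) for z in(.006,.012)])
E
```

```text
t 9.2 p [ 0.4289 -0.0434  0.1391] q [-0.55 -0.05  0.54  2.09  0.03  1.1  -0.02] F [ 0.2  0.4 -0.8] w 0.999 g 0.0
turn units [ 0.02 -0.01 -0.  ]
shift units: now axes [-5.66 -1.06  0.76] target axes [-5.66 -1.06  0.76]
top (404, 273, 19, 24)
[(0.006, array([ 0.4024, -0.1864]), np.float64(0.00221)), (0.012, array([ 0.4022, -0.1853]), np.float64(0.00228))]
side (332, 324, 27, 24)
[(0.006, array([ 0.4017, -0.1859]), np.float64(0.00098)), (0.012, array([ 0.3992, -0.1894]), np.float64(0.00089))]
```

>>> jog_arm(
  dr=[
    [0,0,0],
    [0,0,0],
    [0,0,0],
    [0,0,0],
    [0,0,0],
    [0,0,0],
    [0,0,0],
    [0,0,0],
    [0,0,0],
  ],
  translation=[
    [-1,-0.2,0],
    [-1,-0.2,0],
    [-1,-0.2,0],
    [-1,-0.2,0],
    [-1,-0.2,0.2],
    [-0.7,0,0.2],
    [0,0,0],
    [0,0,0],
    [0,0,0],
  ],
  jaw=[1,1,1,1,1,1,1,1,1],
)

```text
clock: 10.2
position: [0.4045, -0.1838, 0.1284]
ee_rot: [0.707, 0.708, 0.0, 0.0]
ft_force: [-0.7, -0.1, 0.3]
grip_width: 1.004
grasp_force: 0.0
```

```bash
python3 st.py .4022 -.1855 .03; python3 - <<'E'
from h import *
from workcell import optics
w=optics.camera("wrist");pickle.dump(w,open("pics/w3.pkl","wb"));cv2.imwrite("pics/w3.png",w["color"][:,:,::-1])
print(proj(w,(.4022,-.1855,.012)))
for x in blobs(w,(3,110,40),(16,255,255),500,(220,100,440,400))[0]:
    hu=cv2.convexHull(x)[:,0].astype(float);print(cv2.boundingRect(x),[(z,np.round(circ(w,hu,z)[0],4),round(circ(w,hu,z)[1],5)) for z in(.006,.012)])
E
```

```text
t 10.2 p [ 0.4045 -0.1838  0.1284] q [-0.39 -0.01  0.73  2.08  0.    1.07  0.33] F [-0.7 -0.1  0.3] w 1.004 g 0.0
turn units [ 0.01 -0.01  0.02]
shift units: now axes [-0.07 -0.09  3.94] target axes [-0.07 -0.09  3.94]
[317.21950385 231.32851325]
(278, 196, 72, 71) [(0.006, array([ 0.3995, -0.1876]), np.float64(0.00049)), (0.012, array([ 0.3995, -0.186 ]), np.float64(0.00033))]
```

>>> jog_arm(
  dr=[
    [0,0,0],
    [0,0,0],
    [0,0,0],
    [0,0,0],
    [0,0,0],
    [0,0,0],
    [0,0,0],
  ],
  translation=[
    [-0.09,-0.1,0.6],
    [0,0,0.9],
    [0,0,0.9],
    [0,0,0.9],
    [0,0,0.7],
    [0,0,0],
    [0,0,0],
  ],
  jaw=[1,1,1,1,1,1,1],
)

```text
clock: 10.95
position: [0.4017, -0.1867, 0.0284]
ee_rot: [0.707, 0.707, -0.0, -0.0]
ft_force: [0.5, -0.7, 0.8]
grip_width: 0.998
grasp_force: 0.0
```

```bash
python3 st.py .402 -.186 .0015
```

```text
t 10.95 p [ 0.4017 -0.1867  0.0284] q [-0.34  0.2   0.73  2.16 -0.18  0.83  0.5 ] F [ 0.5 -0.7  0.8] w 0.998 g 0.0
turn units [-0.   -0.    0.01]
shift units: now axes [0.03 0.01 1.08] target axes [0.03 0.01 1.08]
```

>>> jog_arm(
  dr=[
    [0,0,0],
    [0,0,0],
    [0,0,0],
    [0,0,0],
    [0,0,0],
    [0,0,0],
    [0,0,0],
    [0,0,0],
    [0,0,0],
  ],
  translation=[
    [0.03,0,0.5],
    [0,0,0.4],
    [0,0,0.18],
    [0,0,0],
    [0,0,0],
    [0,0,0],
    [0,0,0],
    [0,0,0],
    [0,0,0],
  ],
  jaw=[1,1,1,0,0,0,0,0,0],
)

```text
clock: 11.85
position: [0.4017, -0.1864, 0.0017]
ee_rot: [0.707, 0.707, 0.0, -0.0]
ft_force: [-3.2, 1.2, 8.5]
grip_width: 0.579
grasp_force: 39.8
```

```bash
python3 st.py .45 -.18 .12
```

```text
t 11.85 p [ 0.4017 -0.1864  0.0017] q [-0.31  0.27  0.7   2.18 -0.25  0.77  0.55] F [-3.2  1.2  8.5] w 0.579 g 39.8
turn units [ 0.01 -0.01 -0.  ]
shift units: now axes [ 0.26  1.93 -4.73] target axes [ 0.26  1.93 -4.73]
```

>>> jog_arm(
  dr=[
    [0,0,0],
    [0,0,0],
    [0,0,0],
    [0,0,0],
    [0,0,0],
    [0,0,0],
    [0,0,0],
    [0,0,0],
    [0,0,0],
    [0,0,0],
  ],
  translation=[
    [0,0,-0.4],
    [0,0.2,-0.8],
    [0.2,0.4,-1],
    [0.6,0.4,-1],
    [1,0.4,-1],
    [1,0.4,-1],
    [1,0.2,0],
    [1,0,0],
    [1,0,0],
    [1,0,0],
  ],
  jaw=[0,0,0,0,0,0,0,0,0,0],
)

```text
clock: 12.85
position: [0.4515, -0.0155, 0.1319]
ee_rot: [0.707, 0.707, 0.001, 0.0]
ft_force: [0.3, 0.4, -0.3]
grip_width: 0.576
grasp_force: 41.6
```

>>> jog_arm(
  dr=[
    [0,0,0],
    [0,0,0],
    [0,0,0],
    [0,0,0],
    [0,0,0],
    [0,0,0],
    [0,0,0],
    [0,0,0],
    [0,0,0],
    [0,0,0],
  ],
  translation=[
    [1,0,0],
    [1,0,0],
    [1,0.2,0],
    [1,0.4,0],
    [1,0.8,0],
    [0.8,1,0],
    [0,1,0],
    [0,1,0],
    [0,1,0],
    [0,0,0],
  ],
  jaw=[0,0,0,0,0,0,0,0,0,0],
)

```text
clock: 13.85
position: [0.5887, 0.1282, 0.1317]
ee_rot: [0.707, 0.707, 0.0, 0.001]
ft_force: [-0.4, 0.3, -0.9]
grip_width: 0.58
grasp_force: 41.6
```

```bash
python3 st.py .6238 .1325 .13
```

```text
t 13.85 p [0.5887 0.1282 0.1317] q [-0.68  0.38  0.48  1.67 -0.19  1.14 -0.15] F [-0.4  0.3 -0.9] w 0.58 g 41.6
turn units [ 0.03  0.02 -0.01]
shift units: now axes [0.17 1.4  0.07] target axes [0.17 1.41 0.07]
```

>>> jog_arm(
  dr=[
    [0,0,0],
    [0,0,0],
    [0,0,0],
    [0,0,0],
    [0,0,0],
  ],
  translation=[
    [0.15,0.7,0],
    [0,0.7,0],
    [0,0,0],
    [0,0,0],
    [0,0,0],
  ],
  jaw=[0,0,0,0,0],
)

```text
clock: 14.35
position: [0.6207, 0.1325, 0.1314]
ee_rot: [0.707, 0.707, -0.0, -0.0]
ft_force: [-0.9, -0.4, -0.4]
grip_width: 0.579
grasp_force: 41.7
```

```bash
python3 st.py .6235 .1325 .056; python3 - <<'E'
from h import *
from workcell import optics
w=optics.camera("wrist");pickle.dump(w,open("pics/w4.pkl","wb"));cv2.imwrite("pics/w4.png",w["color"][:,:,::-1])
E
```

```text
t 14.35 p [0.6207 0.1325 0.1314] q [-0.65  0.45  0.48  1.58 -0.22  1.17 -0.12] F [-0.9 -0.4 -0.4] w 0.579 g 41.7
turn units [-0. -0.  0.]
shift units: now axes [-0.    0.11  3.02] target axes [-0.    0.11  3.02]
```

View pics/w4.png

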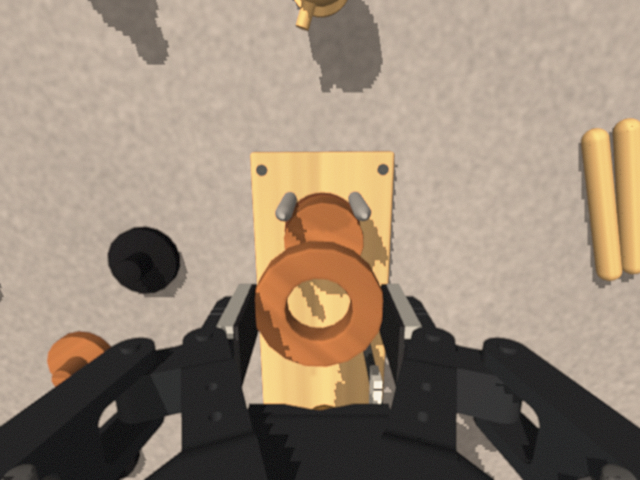

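The wrist view shows the ring held flat, centred at (320,304), with the seated torso behind it at about (324,233). Next I'll get the ring's offset.

```bash
python3 - <<'E'
from h import *
w=pickle.load(open("pics/w4.pkl","rb"))
_,m=blobs(w,(5,130,40),(14,255,255),100,(245,190,395,395))
tp=[(u,np.nonzero(m[300:380,u])[0].max()+300.5) for u in range(268,372,3)]
zt=.1314-.0017+.012
print(circ(w,tp,zt))
h=cv2.cvtColor(w["color"],cv2.COLOR_RGB2HSV)
e=[]
for v in range(160,200,10):
    b=np.nonzero(cv2.inRange(h[v:v+1],(14,90,150),(24,255,255))[0,200:450])[0]+200;e.append((onz(w,(b.min()-.5,v),.012),onz(w,(b.max()+.5,v),.012)))
print(np.round(e,4))
b=np.nonzero(cv2.inRange(h[:,300:301],(14,90,150),(24,255,255))[130:,0])[0].min()+130;print("far edge",onz(w,(300,b-.5),.012))
t=[(u,np.nonzero(m[185:,u])[0].min()+184.5) for u in range(305,343,2)];print("torso",circ(w,t,.044))
E
```

```text
(array([0.61947821, 0.133112  ]), np.float64(0.000238924958889184))
[[[0.5715 0.1811]
  [0.6712 0.181 ]]

 [[0.5718 0.1742]
  [0.6716 0.1742]]

 [[0.5715 0.1673]
  [0.6712 0.1672]]

 [[0.5718 0.1602]
  [0.6716 0.1602]]]
far edge [0.6065165  0.18681298]
torso (array([0.62327428, 0.18803294]), np.float64(0.0017646475953640608))
```

>>> jog_arm(
  dr=[
    [0,0,0],
    [0,0,0],
    [0,0,0],
    [0,0,0],
    [0,0,0],
    [0,0,0],
  ],
  translation=[
    [-0.04,0.1,0.3],
    [0,0,0.6],
    [0,0,0.6],
    [0,0,0.6],
    [0,0,0],
    [0,0,0],
  ],
  jaw=[0,0,0,0,0,0],
)

```text
clock: 15.0
position: [0.6236, 0.1313, 0.0779]
ee_rot: [0.707, 0.707, -0.001, -0.0]
ft_force: [-0.6, -0.7, -0.2]
grip_width: 0.578
grasp_force: 41.7
```

```bash
python3 st.py .623 .1315 .0457
```

```text
t 15.0 p [0.6236 0.1313 0.0779] q [-0.63  0.51  0.46  1.62 -0.25  1.08 -0.1 ] F [-0.6 -0.7 -0.2] w 0.578 g 41.7
turn units [-0.01  0.01  0.  ]
shift units: now axes [ 0.01 -0.02  1.29] target axes [ 0.01 -0.03  1.29]
```

>>> jog_arm(
  dr=[
    [0,0,0],
    [0,0,0],
    [0,0,0],
    [0,0,0],
    [0,0,0],
  ],
  translation=[
    [0,-0.02,0.3],
    [0,0,0.3],
    [0,0,0.3],
    [0,0,0.15],
    [0,0,0],
  ],
  jaw=[0,0,0,0,0],
)

```text
clock: 15.5
position: [0.623, 0.1314, 0.0515]
ee_rot: [0.707, 0.707, -0.0, -0.0]
ft_force: [-0.6, -1.0, -0.8]
grip_width: 0.574
grasp_force: 41.7
```

>>> jog_arm(
  dr=[
    [0,0,0],
    [0,0,0],
    [0,0,0],
  ],
  translation=[
    [0,0,0.14],
    [0,0,0.08],
    [0,0,0],
  ],
  jaw=[0,0,0],
)

```text
clock: 15.8
position: [0.6233, 0.1315, 0.0466]
ee_rot: [0.707, 0.707, -0.0, -0.0]
ft_force: [0.0, 0.3, -0.4]
grip_width: 0.578
grasp_force: 41.7
```

```bash
python3 st.py .623 .1315 .0457
```

```text
t 15.8 p [0.6233 0.1315 0.0466] q [-0.62  0.55  0.45  1.64 -0.27  1.02 -0.09] F [ 0.   0.3 -0.4] w 0.578 g 41.7
turn units [-0.  0.  0.]
shift units: now axes [ 0.   -0.01  0.03] target axes [ 0.   -0.01  0.03]
```

>>> jog_arm(
  dr=[
    [0,0,0],
    [0,0,0],
    [0,0,0],
  ],
  translation=[
    [0,0,0.05],
    [0,0,0.03],
    [0,0,0],
  ],
  jaw=[0,0,0],
)

```text
clock: 16.1
position: [0.6236, 0.1316, 0.0458]
ee_rot: [0.707, 0.707, 0.0, -0.0]
ft_force: [-4.5, -1.0, 8.0]
grip_width: 0.578
grasp_force: 42.5
```

>>> jog_arm(
  dr=[
    [0,0,0],
    [0,0,0],
    [0,0,0],
    [0,0,0],
    [0,0,0],
    [0,0,0],
    [0,0,0],
    [0,0,0],
    [0,0,0],
    [0,0,0],
  ],
  translation=[
    [0,0,-0.05],
    [0,0,0],
    [0,0,0],
    [0,0,-0.2],
    [0,0,-0.6],
    [0,0,-1],
    [0,0,-1],
    [0,-0.4,-0.8],
    [0,-0.8,0],
    [0,-1,0],
  ],
  jaw=[1,1,1,1,1,1,1,1,1,1],
)

```text
clock: 17.1
position: [0.5689, 0.1313, 0.1379]
ee_rot: [0.707, 0.707, 0.001, 0.001]
ft_force: [-0.6, 0.5, -0.0]
grip_width: 1.005
grasp_force: 0.0
```

>>> jog_arm(
  dr=[
    [0,0,0],
    [0,0,0],
    [0,0,0],
    [0,0,0],
    [0,0,0],
    [0,0,0],
    [0,0,0],
    [0,0,0],
    [0,0,0],
    [0,0,0],
  ],
  translation=[
    [0,-1,0],
    [-0.2,-1,0],
    [-0.4,-1,0],
    [-1,-0.9,0],
    [-1,-0.8,0],
    [-1,-0.8,0],
    [-0.8,-0.2,0],
    [0,0,0],
    [0,0,0],
    [0,0,0],
  ],
  jaw=[1,1,1,1,1,1,1,1,1,1],
)

```text
clock: 18.1
position: [0.4264, 0.0221, 0.1365]
ee_rot: [0.707, 0.707, 0.0, 0.0]
ft_force: [-0.1, -0.8, -0.7]
grip_width: 0.997
grasp_force: 0.0
```

```bash
python3 st.py .427 .018 .03; python3 - <<'E'
from h import *
from workcell import optics
w=optics.camera("wrist");pickle.dump(w,open("pics/w5.pkl","wb"));cv2.imwrite("pics/w5.png",w["color"][:,:,::-1])
print(proj(w,(.427,.018,.01)))
for x in blobs(w,(3,110,40),(16,255,255),500,(200,100,440,400))[0]:
    hu=cv2.convexHull(x)[:,0].astype(float);print(cv2.boundingRect(x),[(z,np.round(circ(w,hu,z)[0],4),round(circ(w,hu,z)[1],5)) for z in(.005,.01)])
t=pickle.load(open("pics/top0.pkl","rb"))
for x in blobs(t,(3,110,40),(16,255,255),150,(295,250,335,295))[0]:
    hu=cv2.convexHull(x)[:,0].astype(float);print(cv2.boundingRect(x),[(z,np.round(circ(t,hu,z)[0],4),round(circ(t,hu,z)[1],5)) for z in(.005,.01)])
E
```

```text
t 18.1 p [0.4264 0.0221 0.1365] q [-0.71 -0.06  0.55  2.1   0.03  1.09 -0.18] F [-0.1 -0.8 -0.7] w 0.997 g 0.0
turn units [ 0.01 -0.01  0.01]
shift units: now axes [-0.17  0.02  4.26] target axes [-0.17  0.02  4.26]
[320.99495811 230.98893541]
(283, 197, 69, 68) [(0.005, array([0.4239, 0.0162]), np.float64(0.00048)), (0.01, array([0.4241, 0.0176]), np.float64(0.00029))]
(304, 261, 24, 24) [(0.005, array([0.4266, 0.0176]), np.float64(0.00082)), (0.01, array([0.4263, 0.0174]), np.float64(0.00094))]
```

View pics/w5.png

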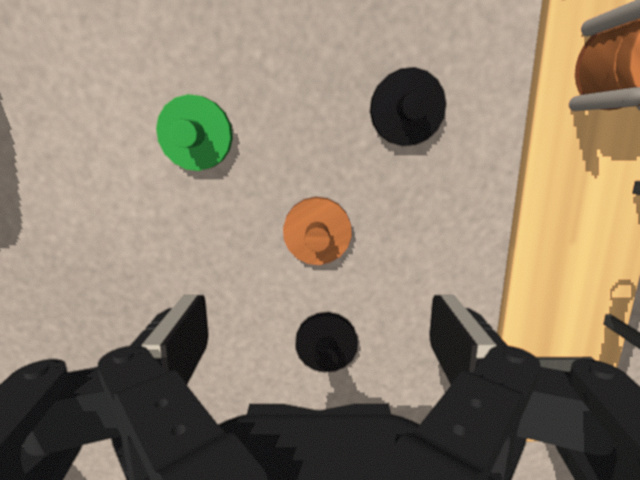

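The wrist view shows the wooden shoulder at (318,231), with the black and green look-alikes well clear of the finger path. At the right edge, the torso and ring are stacked between the pins.

>>> jog_arm(
  dr=[
    [0,0,0],
    [0,0,0],
    [0,0,0],
    [0,0,0],
    [0,0,0],
    [0,0,0],
    [0,0,0],
    [0,0,0],
  ],
  translation=[
    [-0.2,0,0.4],
    [0,0,0.8],
    [0,0,0.8],
    [0,0,0.8],
    [0,0,0.8],
    [0,0,0.7],
    [0,0,0],
    [0,0,0],
  ],
  jaw=[1,1,1,1,1,1,1,1],
)

```text
clock: 18.95
position: [0.4257, 0.0161, 0.0283]
ee_rot: [0.707, 0.707, -0.001, -0.0]
ft_force: [-0.2, 0.4, 0.6]
grip_width: 0.999
grasp_force: 0.0
```

```bash
python3 st.py .426 .0172 .001
```

```text
t 18.95 p [0.4257 0.0161 0.0283] q [-0.68  0.14  0.57  2.2  -0.1   0.83 -0.05] F [-0.2  0.4  0.6] w 0.999 g 0.0
turn units [-0.01  0.01  0.  ]
shift units: now axes [0.04 0.01 1.09] target axes [0.04 0.01 1.09]
```

>>> jog_arm(
  dr=[
    [0,0,0],
    [0,0,0],
    [0,0,0],
    [0,0,0],
    [0,0,0],
    [0,0,0],
    [0,0,0],
    [0,0,0],
    [0,0,0],
  ],
  translation=[
    [0.04,0,0.5],
    [0,0,0.4],
    [0,0,0.19],
    [0,0,0],
    [0,0,0],
    [0,0,0],
    [0,0,0],
    [0,0,0],
    [0,0,0],
  ],
  jaw=[1,1,1,0,0,0,0,0,0],
)

```text
clock: 19.85
position: [0.4263, 0.0175, 0.0021]
ee_rot: [0.707, 0.707, 0.0, -0.0]
ft_force: [-3.1, -0.4, 9.6]
grip_width: 0.582
grasp_force: 39.6
```

>>> jog_arm(
  dr=[
    [0,0,0],
    [0,0,0],
    [0,0,0],
    [0,0,0],
    [0,0,0],
    [0,0,0],
    [0,0,0],
    [0,0,0],
    [0,0,0],
    [0,0,0],
  ],
  translation=[
    [0,0,-0.4],
    [0,0,-0.8],
    [0.4,0,-1],
    [0.8,0,-1],
    [1,0.2,-1],
    [1,0.5,-1],
    [1,0.8,0],
    [0.4,1,0],
    [0,1,0],
    [0,1,0],
  ],
  jaw=[0,0,0,0,0,0,0,0,0,0],
)

```text
clock: 20.85
position: [0.5394, 0.133, 0.1322]
ee_rot: [0.707, 0.708, 0.0, 0.0]
ft_force: [0.8, -0.8, -0.2]
grip_width: 0.579
grasp_force: 41.5
```

```bash
python3 st.py .622 .1315 .13
```

```text
t 20.85 p [0.5394 0.133  0.1322] q [-0.77  0.27  0.52  1.8  -0.15  1.11 -0.2 ] F [ 0.8 -0.8 -0.2] w 0.579 g 41.5
turn units [ 0.01 -0.    0.02]
shift units: now axes [-0.06  3.3   0.09] target axes [-0.06  3.31  0.09]
```

>>> jog_arm(
  dr=[
    [0,0,0],
    [0,0,0],
    [0,0,0],
    [0,0,0],
    [0,0,0],
    [0,0,0],
    [0,0,0],
  ],
  translation=[
    [-0.05,0.9,0],
    [0,0.9,0],
    [0,0.8,0],
    [0,0.7,0],
    [0,0,0],
    [0,0,0],
    [0,0,0],
  ],
  jaw=[0,0,0,0,0,0,0],
)

```text
clock: 21.55
position: [0.6202, 0.1313, 0.1316]
ee_rot: [0.707, 0.707, -0.0, -0.0]
ft_force: [-0.0, 0.8, -1.4]
grip_width: 0.574
grasp_force: 41.5
```

```bash
python3 st.py .623 .1315 .0581; python3 - <<'E'
from h import *
from workcell import optics,manip
w=optics.camera("wrist");pickle.dump(w,open("pics/w6.pkl","wb"));cv2.imwrite("pics/w6.png",w["color"][:,:,::-1])
_,m=blobs(w,(5,130,40),(14,255,255),100,(245,190,395,395))
tp=[(u,np.nonzero(m[300:380,u])[0].max()+300.5) for u in range(268,372,3)]
print([int(x[1]) for x in tp]);print(circ(w,tp,manip.get_obs()["position"][2]-.0021+.01))
E
```

```text
t 21.55 p [0.6202 0.1313 0.1316] q [-0.67  0.45  0.51  1.58 -0.24  1.17 -0.11] F [-0.   0.8 -1.4] w 0.574 g 41.5
turn units [-0. -0.  0.]
shift units: now axes [0.01 0.11 2.94] target axes [0.01 0.11 2.94]
[341, 343, 346, 349, 352, 354, 355, 356, 358, 359, 361, 362, 362, 362, 363, 363, 363, 363, 364, 363, 362, 361, 361, 360, 360, 359, 357, 356, 354, 352, 351, 350, 347, 344, 341]
(array([0.61889617, 0.1314132 ]), np.float64(0.00025371693922275217))
```

>>> jog_arm(
  dr=[
    [0,0,0],
    [0,0,0],
    [0,0,0],
    [0,0,0],
    [0,0,0],
    [0,0,0],
  ],
  translation=[
    [0.02,0.11,0.3],
    [0,0,0.5],
    [0,0,0.6],
    [0,0,0.5],
    [0,0,0],
    [0,0,0],
  ],
  jaw=[0,0,0,0,0,0],
)

```text
clock: 22.2
position: [0.6234, 0.1316, 0.0833]
ee_rot: [0.707, 0.707, -0.0, -0.0]
ft_force: [-0.0, -0.2, -0.3]
grip_width: 0.577
grasp_force: 41.5
```

```bash
python3 st.py .6233 .132 .0581
```

```text
t 22.2 p [0.6234 0.1316 0.0833] q [-0.65  0.51  0.49  1.61 -0.26  1.09 -0.09] F [-0.  -0.2 -0.3] w 0.577 g 41.5
turn units [-0.01  0.01  0.  ]
shift units: now axes [ 0.02 -0.    1.01] target axes [ 0.02 -0.01  1.01]
```

>>> jog_arm(
  dr=[
    [0,0,0],
    [0,0,0],
    [0,0,0],
    [0,0,0],
    [0,0,0],
    [0,0,0],
  ],
  translation=[
    [0.02,0,0.25],
    [0,0,0.25],
    [0,0,0.25],
    [0,0,0.15],
    [0,0,0.05],
    [0,0,0],
  ],
  jaw=[0,0,0,0,0,0],
)

```text
clock: 22.8
position: [0.6236, 0.1322, 0.0598]
ee_rot: [0.707, 0.707, -0.0, -0.0]
ft_force: [-0.3, -0.2, 0.1]
grip_width: 0.58
grasp_force: 41.5
```

>>> jog_arm(
  dr=[
    [0,0,0],
    [0,0,0],
    [0,0,0],
  ],
  translation=[
    [0,0,0.05],
    [0,0,0.05],
    [0,0,0],
  ],
  jaw=[0,0,0],
)

```text
clock: 23.1
position: [0.6239, 0.1323, 0.0583]
ee_rot: [0.707, 0.707, 0.0, 0.0]
ft_force: [-2.1, -0.6, 5.2]
grip_width: 0.581
grasp_force: 42.1
```

>>> jog_arm(
  dr=[
    [0,0,0],
    [0,0,0],
    [0,0,0],
    [0,0,0],
    [0,0,0],
    [0,0,0],
    [0,0,0],
    [0,0,0],
    [0,0,0],
    [0,0,0],
  ],
  translation=[
    [0,0,-0.04],
    [0,0,0],
    [0,0,0],
    [0,0,-0.2],
    [0,0,-0.6],
    [0,0,-1],
    [0,0,-1],
    [0,0,-1],
    [0,0,-1],
    [0,0,-1],
  ],
  jaw=[1,1,1,1,1,1,0.5,0,0,0],
)

```text
clock: 24.1
position: [0.6237, 0.1321, 0.206]
ee_rot: [0.707, 0.707, 0.001, 0.0]
ft_force: [0.3, 0.3, -0.3]
grip_width: 0.333
grasp_force: 0.0
```

```bash
python3 st.py .6245 -.1315 .18; python3 - <<'E'
from h import *
from workcell import optics
t=optics.camera("top");s=optics.camera("side")
pickle.dump(t,open("pics/top2.pkl","wb"));pickle.dump(s,open("pics/side2.pkl","wb"))
q=[]
for c,roi in((t,(380,158,404,182)),(s,(414,216,432,236))):
    for x in blobs(c,(0,0,0),(180,255,60),20,roi)[0]:
        (u,v),r=cv2.minEnclosingCircle(x);M=cv2.moments(x);p=(M["m10"]/M["m00"],M["m01"]/M["m00"]);q.append(p);print(p,r,cv2.contourArea(x),onz(c,p,.138))
print(tri(t,q[0],s,q[-1]))
# clip: yellow-brass
for c,roi in((t,(290,150,345,168)),(s,(360,175,400,215))):
    h=cv2.cvtColor(c["color"],cv2.COLOR_RGB2HSV);x0,y0,x1,y1=roi
    cs=blobs(c,(14,140,90),(28,255,255),3,roi)[0]
    for x in cs:
        M=cv2.moments(x);p=(M["m10"]/M["m00"],M["m01"]/M["m00"]);print("clip",p,cv2.boundingRect(x),onz(c,p,.094))
a=cv2.resize(t["color"][145:220,230:430],(800,300),interpolation=cv2.INTER_CUBIC)
b=cv2.resize(s["color"][165:240,320:440],(480,300),interpolation=cv2.INTER_CUBIC)
o=np.zeros((600,800,3),np.uint8);o[:300]=a;o[300:,:480]=b;cv2.imwrite("pics/c2.png",o[:,:,::-1])
E
```

```text
t 24.1 p [0.6237 0.1321 0.206 ] q [-0.68  0.4   0.53  1.49 -0.21  1.31 -0.13] F [ 0.3  0.3 -0.3] w 0.333 g 0.0
turn units [ 0.02 -0.01 -0.  ]
shift units: now axes [-10.54   0.03   1.04] target axes [-10.54   0.03   1.04]
(392.139303482587, 168.59701492537314) 5.32696533203125 67.0 [ 0.62571657 -0.1305524 ]
(422.5138888888889, 226.04166666666666) 5.343533515930176 72.0 [ 0.62253616 -0.13435321]
[ 0.62655768 -0.13098505  0.13323894]
clip (326.5, 158.5) (326, 156, 2, 6) [ 0.65563069 -0.00255402]
```

View pics/c2.png

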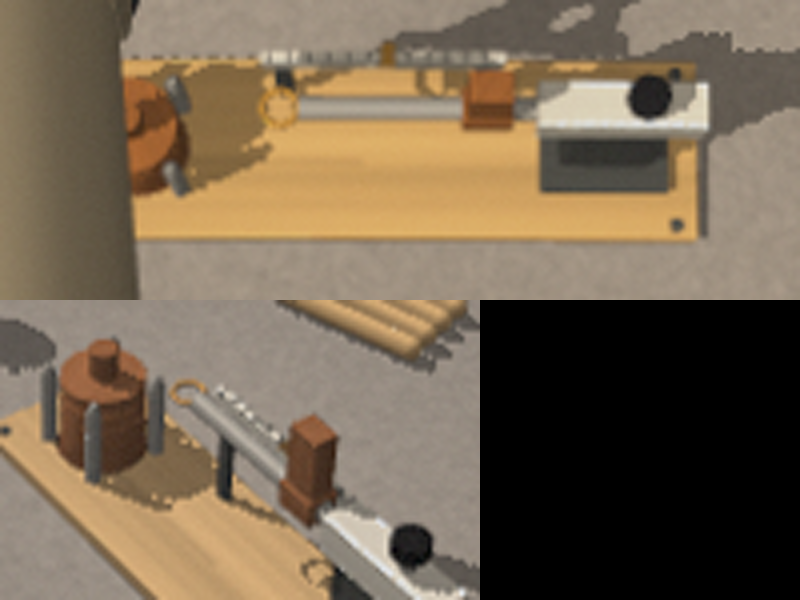

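The stack is seated squarely: torso, ring, then shoulder with the neck up. The lock button is at (650,97) in the crop, and the brass clip is at (388,53).

>>> jog_arm(
  dr=[
    [0,0,0],
    [0,0,0],
    [0,0,0],
    [0,0,0],
    [0,0,0],
    [0,0,0],
    [0,0,0],
    [0,0,0],
    [0,0,0],
    [0,0,0],
  ],
  translation=[
    [-1,0,0],
    [-1,0.06,0],
    [-1,0,0],
    [-1,0,0],
    [-1,0,0],
    [-1,0,0],
    [-1,0,0],
    [-1,0,0],
    [-1,0,0],
    [-1,0,0],
  ],
  jaw=[0,0,0,0,0,0,0,0,0,0],
)

```text
clock: 25.2
position: [0.625, -0.1188, 0.2039]
ee_rot: [0.707, 0.707, 0.0, -0.0]
ft_force: [0.4, -0.4, -0.0]
grip_width: -0.004
grasp_force: 0.0
```

>>> jog_arm(
  dr=[
    [0,0,0],
    [0,0,0],
    [0,0,0],
    [0,0,0],
  ],
  translation=[
    [-0.5,0,0],
    [0,0,0],
    [0,0,0],
    [0,0,0],
  ],
  jaw=[0,0,0,0],
)

```text
clock: 25.6
position: [0.6256, -0.1283, 0.2034]
ee_rot: [0.706, 0.708, 0.0, -0.0]
ft_force: [-0.1, 0.5, -0.4]
grip_width: -0.005
grasp_force: 0.0
```

```bash
python3 st.py .6255 -.1315 .1405; python3 - <<'E'
from h import *
from workcell import optics
w=optics.camera("wrist");pickle.dump(w,open("pics/w7.pkl","wb"));cv2.imwrite("pics/w7.png",w["color"][:,:,::-1])
for n,X in(("lock",(.6255,-.1315,.14)),("clip",(.6555,-.003,.097)),("ptr",(.65,-.0535,.0995))):print(n,proj(w,X))
E
```

```text
t 25.6 p [ 0.6256 -0.1283  0.2034] q [-0.33  0.42  0.62  1.49 -0.25  1.31  0.31] F [-0.1  0.5 -0.4] w -0.005 g 0.0
turn units [-0.   -0.01  0.04]
shift units: now axes [-0.13 -0.    2.52] target axes [-0.13 -0.    2.52]
lock [320.87717975 257.13905791]
clip [370.7815989   32.84368343]
ptr [359.54670095 119.97124791]
```

View pics/w7.png

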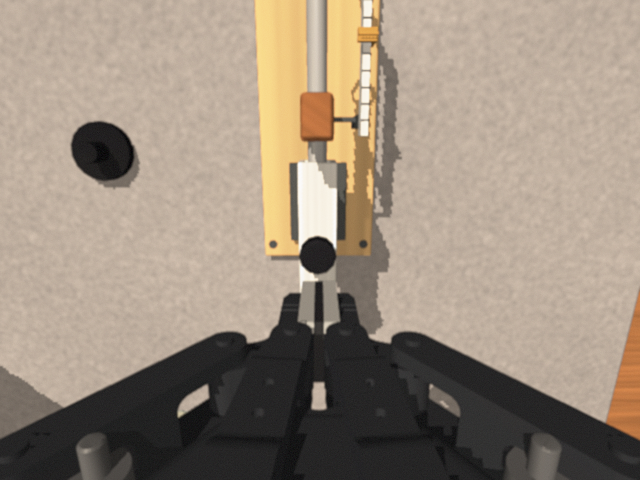

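The wrist view shows the button at (318,255), the pointer tip at (356,121), and the clip's ridge at (368,34). I'll measure the pull distance.

```bash
python3 - <<'E'
from h import *
w=pickle.load(open("pics/w7.pkl","rb"));h=cv2.cvtColor(w["color"],cv2.COLOR_RGB2HSV);g=h[:,:,2]
m=cv2.inRange(h,(12,170,120),(25,255,255))[20:55,355:382];ys,xs=np.nonzero(m);print("clip",xs.min()+355,xs.max()+355,np.bincount(ys)[:],ys.min()+20,ys.max()+20)
print(h[20:50,368])
pp=g[108:134,345:356];print("ptr rows dark",[(108+int(r),pp[r].astype(int).tolist()) for r in range(8,18)])
b=cv2.inRange(h,(0,0,0),(180,255,60))[230:274,295:342];ys,xs=np.nonzero(b);p=(xs.mean()+295,ys.mean()+230);print("lock",p,onz(w,p,.139))
for v in(33,34,35,36):print(v,onz(w,(368,v),.0965))
for v in(120,121,122):print(v,onz(w,(353,v),.0995))
E
```

```text
clip 359 373 [0 0 0 0 0 0 0 0 0 1 0 0 0 0 2 1 1 1 0 3 2 2] 29 41
[[ 22  15 253]
 [ 22  15 251]
 [ 22  15 250]
 [ 22  15 251]
 [ 21  14 251]
 [ 24  14 250]
 [ 20  32 248]
 [ 18 101 237]
 [ 18 160 231]
 [ 18 168 229]
 [ 18 164 231]
 [ 18 163 233]
 [ 18 164 233]
 [ 17 167 223]
 [ 17 163 192]
 [ 17 169 195]
 [ 17 165 218]
 [ 17 168 205]
 [ 17 169 198]
 [ 17 165 221]
 [ 17 168 204]
 [ 15 136 146]
 [ 17  55 138]
 [ 18  34 167]
 [ 18  35 177]
 [ 18  34 178]
 [ 18  35 176]
 [ 16  35 176]
 [ 18  35 175]
 [ 17  34 175]]
ptr rows dark [(116, [221, 222, 225, 226, 227, 226, 229, 226, 203, 159, 107]), (117, [164, 163, 166, 164, 167, 170, 169, 161, 136, 104, 72]), (118, [112, 109, 110, 111, 110, 113, 112, 108, 98, 87, 72]), (119, [91, 89, 90, 90, 89, 90, 94, 92, 92, 91, 77]), (120, [97, 95, 96, 97, 96, 95, 89, 88, 91, 89, 78]), (121, [133, 135, 138, 139, 138, 129, 102, 81, 77, 81, 70]), (122, [203, 200, 204, 208, 207, 185, 130, 74, 60, 61, 61]), (123, [236, 237, 238, 240, 241, 229, 154, 73, 45, 46, 51]), (124, [241, 240, 242, 244, 246, 236, 157, 70, 36, 45, 49]), (125, [239, 239, 240, 243, 245, 234, 152, 62, 36, 44, 48])]
lock (np.float64(318.1686626746507), np.float64(254.0369261477046)) [ 0.62391018 -0.12992253]
33 [ 0.6538798  -0.00297452]
34 [ 0.65389996 -0.0035227 ]
35 [ 0.65392014 -0.00407157]
36 [ 0.65394036 -0.00462113]
120 [ 0.64584782 -0.05352597]
121 [ 0.64586384 -0.05413288]
122 [ 0.64587987 -0.05474062]
```

>>> jog_arm(
  dr=[
    [0,0,0],
    [0,0,0],
    [0,0,0],
    [0,0,0],
    [0,0,0],
  ],
  translation=[
    [-0.1,0,0.7],
    [0,0,0.8],
    [0,0,0.7],
    [0,0,0],
    [0,0,0],
  ],
  jaw=[0,0,0,0,0],
)

```text
clock: 26.15
position: [0.6254, -0.132, 0.1489]
ee_rot: [0.707, 0.708, 0.0, -0.0]
ft_force: [0.1, 0.1, -0.7]
grip_width: -0.002
grasp_force: 0.0
```

>>> jog_arm(
  dr=[
    [0,0,0],
    [0,0,0],
    [0,0,0],
    [0,0,0],
    [0,0,0],
  ],
  translation=[
    [0,0,0.15],
    [0,0,0.15],
    [0,0,0.15],
    [0,0,0.1],
    [0,0,0],
  ],
  jaw=[0,0,0,0,0],
)

```text
clock: 26.65
position: [0.6254, -0.1327, 0.1347]
ee_rot: [0.707, 0.707, 0.0, 0.0]
ft_force: [0.7, 0.8, 1.9]
grip_width: 0.006
grasp_force: 0.4
```

>>> jog_arm(
  dr=[
    [0,0,0],
    [0,0,0],
    [0,0,0],
  ],
  translation=[
    [0,0,0.08],
    [0,0,0.04],
    [0,0,0],
  ],
  jaw=[0,0,0],
)

```text
clock: 26.95
position: [0.6254, -0.1328, 0.1326]
ee_rot: [0.707, 0.707, 0.0, 0.0]
ft_force: [-2.6, 0.9, 9.8]
grip_width: -0.0
grasp_force: 4.5
```

>>> jog_arm(
  dr=[
    [0,0,0],
    [0,0,0],
  ],
  translation=[
    [0,0,0.04],
    [0,0,0],
  ],
  jaw=[0,0],
)

```text
clock: 27.15
position: [0.6256, -0.1328, 0.1325]
ee_rot: [0.707, 0.707, 0.001, 0.0]
ft_force: [-5.9, 2.5, 17.1]
grip_width: -0.002
grasp_force: 8.1
```

>>> jog_arm(
  dr=[
    [0,0,0],
    [0,0,0],
    [0,0,0],
    [0,0,0],
    [0,0,0],
    [0,0,0],
    [0,0,0],
    [0,0,0],
    [0,0,0],
    [0,0,0],
  ],
  translation=[
    [0,0,-0.4],
    [0,0,-0.9],
    [0,0,-1],
    [0.4,0,-0.2],
    [0.9,0,0],
    [0.9,0,0],
    [0.9,0,0],
    [0.1,0,0],
    [0,0,0],
    [0,0,0],
  ],
  jaw=[0,0.5,1,1,1,1,1,1,1,1],
)

```text
clock: 28.15
position: [0.6249, -0.054, 0.193]
ee_rot: [0.707, 0.707, -0.0, 0.0]
ft_force: [-0.3, 0.0, -0.2]
grip_width: 1.001
grasp_force: 0.0
```

```bash
python3 st.py .625 -.0535 .121;python3 - <<'E'
from h import *
from workcell import optics
t=optics.camera("top");h=cv2.cvtColor(t["color"],cv2.COLOR_RGB2HSV)
E
```

```text
t 28.15 p [ 0.6249 -0.054   0.193 ] q [-0.45  0.4   0.6   1.54 -0.23  1.28  0.18] F [-0.3  0.  -0.2] w 1.001 g 0.0
turn units [-0.01  0.01 -0.01]
shift units: now axes [0.02 0.   2.88] target axes [0.02 0.   2.88]
```

>>> jog_arm(
  dr=[
    [0,0,0],
    [0,0,0],
    [0,0,0],
    [0,0,0],
    [0,0,0],
    [0,0,0],
    [0,0,0],
    [0,0,0],
    [0,0,0],
    [0,0,0],
  ],
  translation=[
    [0.02,0,0.6],
    [0,0,0.8],
    [0,0,0.8],
    [0,0,0.55],
    [0,0,0],
    [0,0,0],
    [0,0,0],
    [0,0,0],
    [0,0,0],
    [0,0,0],
  ],
  jaw=[1,1,1,1,1,0,0,0,0,0],
  squeeze=60,
)

```text
clock: 29.2
position: [0.6245, -0.0522, 0.1251]
ee_rot: [0.707, 0.707, -0.0, -0.001]
ft_force: [-4.2, 2.0, 11.7]
grip_width: 0.179
grasp_force: 58.2
```

>>> jog_arm(
  dr=[
    [0,0,0],
    [0,0,0],
    [0,0,0],
    [0,0,0],
    [0,0,0],
  ],
  translation=[
    [0,0,0],
    [0,0,0],
    [0,0,0],
    [0,0,0],
    [0,0,0],
  ],
  jaw=[0,0,0,0,0],
)

```text
clock: 29.7
position: [0.6245, -0.0522, 0.1251]
ee_rot: [0.707, 0.707, -0.0, -0.001]
ft_force: [-6.9, 0.6, 7.4]
grip_width: 0.175
grasp_force: 59.4
```

```bash
python3 st.py .6249 -.0035 .121
```

```text
t 29.7 p [ 0.6245 -0.0522  0.1251] q [-0.43  0.46  0.58  1.61 -0.27  1.16  0.21] F [-6.9  0.6  7.4] w 0.175 g 59.4
turn units [-0.02 -0.01  0.01]
shift units: now axes [1.95 0.02 0.17] target axes [1.95 0.02 0.17]
```

>>> jog_arm(
  dr=[
    [0,0,0],
    [0,0,0],
    [0,0,0],
    [0,0,0],
    [0,0,0],
    [0,0,0],
    [0,0,0],
  ],
  translation=[
    [0.2,0,0],
    [0.4,0,0],
    [0.5,0,0],
    [0.5,0,0],
    [0.25,0,0],
    [0,0,0],
    [0,0,0],
  ],
  jaw=[0,0,0,0,0,0,0],
)

```text
clock: 30.4
position: [0.6243, -0.0066, 0.1251]
ee_rot: [0.707, 0.707, -0.001, -0.0]
ft_force: [-8.7, -2.5, 7.7]
grip_width: 0.18
grasp_force: 59.5
```

```bash
python3 st.py .6249 -.0035 .125; python3 - <<'E'
from h import *
from workcell import optics
w=optics.camera("wrist");s=optics.camera("side");t=optics.camera("top")
for n,c in(("w8",w),("side3",s),("top3",t)):pickle.dump(c,open(f"pics/{n}.pkl","wb"))
print(proj(w,(.6535,-.0035,.097)),proj(t,(.6535,-.0035,.097)),proj(s,(.6535,-.0035,.097)))
def cr(c,X,k,H,W,f):
    u,v=proj(c,X).astype(int);u=np.clip(u,k,639-k);v=np.clip(v,k,479-k);return cv2.resize(c["color"][v-H:v+H,u-W:u+W],None,fx=f,fy=f,interpolation=cv2.INTER_CUBIC)
o=np.zeros((600,800,3),np.uint8)
o[:480,:640]=0;o[:300,:400]=cr(w,(.65,-.0035,.097),60,75//2*1+13,67-0,3)[:300,:400] if 0 else cv2.resize(w["color"],(400,300))
a=cr(s,(.65,-.0035,.099),40,37,50,4);o[300:300+a.shape[0],:a.shape[1]]=a
b=cr(t,(.65,-.0035,.099),40,37,50,4);o[300:300+b.shape[0],400:400+b.shape[1]]=b
u,v=proj(w,(.65,-.0035,.097)).astype(int);d=w["color"][max(v-37,0):v+38,max(u-50,0):u+50]
if d.size:d=cv2.resize(d,None,fx=4,fy=4,interpolation=cv2.INTER_CUBIC)[:300,:400];o[:d.shape[0],400:400+d.shape[1]]=d
cv2.imwrite("pics/c3.png",o[:,:,::-1])
E
```

```text
t 30.4 p [ 0.6243 -0.0066  0.1251] q [-0.5   0.45  0.56  1.62 -0.26  1.15  0.13] F [-8.7 -2.5  7.7] w 0.18 g 59.5
turn units [-0.03  0.01  0.  ]
shift units: now axes [0.13 0.02 0.01] target axes [0.13 0.02 0.01]
[381.17741315 268.05491875] [326.96368919 159.15404183] [392.03738089 199.74250198]
```

View pics/c3.png

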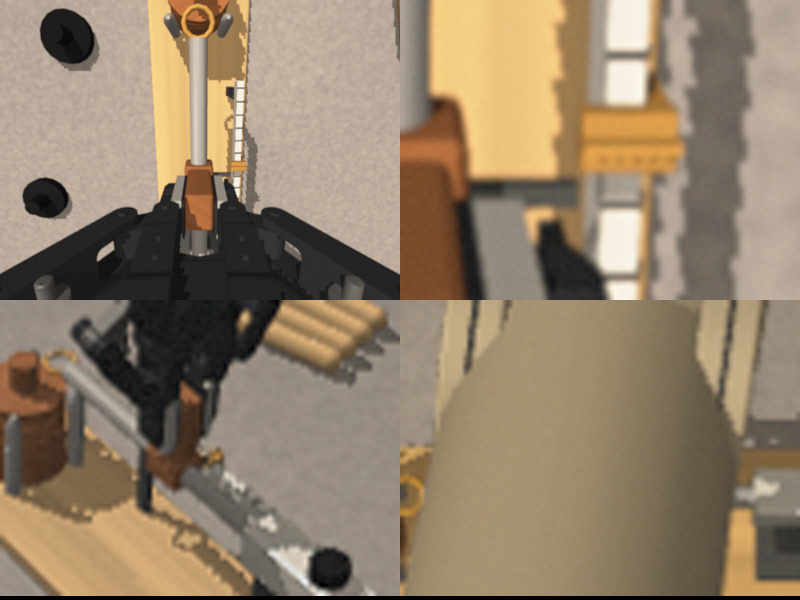

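The wrist crop (top right) shows the clip's ridge line at crop row 140 and the pointer at about row 190, so it's a few mm short. I'll quantify the gap.

```bash
cat > gap.py <<'E'
from h import *
import sys
w=pickle.load(open(sys.argv[1],"rb"));h=cv2.cvtColor(w["color"],cv2.COLOR_RGB2HSV)
u,v=proj(w,(.65,-.0035,.097)).astype(int);print("origin",u-50,v-37)
U=u-50
for r in range(v-15,v+22):print(r,h[r,U+52,2],h[r,U+56],h[r,U+62,2],"ptr",h[r,U+22:U+43:4,2].tolist(),"y.097",round(onz(w,(U+56,r),.097)[1],4),"y.0995",round(onz(w,(U+36,r),.0995)[1],4))
E
python3 gap.py pics/w8.pkl
```

```text
origin 324 231
253 240 [ 20  19 246] 109 ptr [239, 237, 237, 241, 197, 157] y.097 0.0043 y.0995 0.0051
254 241 [ 20  19 247] 126 ptr [239, 236, 239, 241, 220, 157] y.097 0.0038 y.0995 0.0046
255 239 [ 21  20 246] 142 ptr [239, 237, 238, 241, 232, 157] y.097 0.0032 y.0995 0.0041
256 226 [ 22  45 234] 148 ptr [238, 238, 239, 241, 234, 155] y.097 0.0027 y.0995 0.0036
257 186 [ 16  83 197] 155 ptr [240, 237, 238, 241, 235, 156] y.097 0.0022 y.0995 0.0031
258 169 [ 16 144 172] 170 ptr [239, 237, 238, 241, 235, 158] y.097 0.0017 y.0995 0.0026
259 194 [ 17 170 195] 198 ptr [239, 236, 238, 241, 240, 154] y.097 0.0012 y.0995 0.0021
260 216 [ 17 169 216] 219 ptr [238, 237, 238, 242, 243, 157] y.097 0.0007 y.0995 0.0016
261 222 [ 17 167 222] 221 ptr [239, 236, 237, 241, 244, 155] y.097 0.0002 y.0995 0.001
262 219 [ 17 168 220] 221 ptr [239, 236, 238, 241, 244, 153] y.097 -0.0004 y.0995 0.0005
263 221 [ 17 167 221] 221 ptr [239, 238, 238, 242, 240, 155] y.097 -0.0009 y.0995 0.0
264 215 [ 17 167 215] 217 ptr [238, 237, 238, 242, 227, 156] y.097 -0.0014 y.0995 -0.0005
265 194 [ 17 166 195] 194 ptr
[... 1479 characters left out ...]
 38 136] 148 ptr [143, 143, 136, 135, 118, 107] y.097 -0.0109 y.0995 -0.0098
283 206 [ 18  41 212] 147 ptr [147, 145, 150, 205, 159, 134] y.097 -0.0114 y.0995 -0.0103
284 245 [ 19  22 246] 145 ptr [147, 148, 161, 236, 175, 153] y.097 -0.0119 y.0995 -0.0109
285 248 [ 22  18 249] 142 ptr [148, 145, 161, 225, 146, 155] y.097 -0.0125 y.0995 -0.0114
286 247 [ 22  19 248] 140 ptr [146, 147, 151, 182, 85, 157] y.097 -0.013 y.0995 -0.0119
287 246 [ 22  20 247] 137 ptr [146, 147, 148, 152, 39, 155] y.097 -0.0135 y.0995 -0.0124
288 247 [ 21  20 247] 134 ptr [146, 147, 147, 147, 33, 153] y.097 -0.0141 y.0995 -0.013
289 246 [ 20  19 248] 132 ptr [146, 145, 145, 144, 32, 148] y.097 -0.0146 y.0995 -0.0135
```

>>> jog_arm(
  dr=[
    [0,0,0],
    [0,0,0],
    [0,0,0],
    [0,0,0],
  ],
  translation=[
    [0.1,0,0],
    [0.07,0,0],
    [0,0,0],
    [0,0,0],
  ],
  jaw=[0,0,0,0],
)

```text
clock: 30.95
position: [0.6242, -0.0027, 0.1251]
ee_rot: [0.707, 0.707, -0.001, -0.0]
ft_force: [-8.3, -2.3, 8.2]
grip_width: 0.174
grasp_force: 59.5
```

```bash
python3 st.py .6249 -.0035 .125; python3 - <<'E'
from h import *
from workcell import optics
for n in("wrist","side"):pickle.dump(optics.camera(n),open(f"pics/{n}9.pkl","wb"))
w=pickle.load(open("pics/wrist9.pkl","rb"));s=pickle.load(open("pics/side9.pkl","rb"))
o=np.zeros((600,800,3),np.uint8)
u,v=proj(w,(.65,-.0035,.097)).astype(int);o[:]=cv2.resize(w["color"][v-30:v+30,u-40:u+40],(800,600),interpolation=cv2.INTER_CUBIC)
cv2.imwrite("pics/c9.png",o[:,:,::-1])
E
python3 gap.py pics/wrist9.pkl
```

```text
t 30.95 p [ 0.6242 -0.0027  0.1251] q [-0.5   0.45  0.56  1.62 -0.26  1.15  0.12] F [-8.3 -2.3  8.2] w 0.174 g 59.5
turn units [-0.03  0.01 -0.  ]
shift units: now axes [-0.03  0.03  0.01] target axes [-0.03  0.03  0.01]
origin 323 238
260 228 [ 21  21 247] 161 ptr [241, 238, 238, 242, 243, 159] y.097 0.0046 y.0995 0.0055
261 229 [ 22  19 247] 164 ptr [241, 237, 239, 241, 244, 157] y.097 0.0041 y.0995 0.005
262 228 [ 19  20 246] 167 ptr [241, 238, 238, 241, 242, 156] y.097 0.0036 y.0995 0.0045
263 214 [ 23  35 235] 159 ptr [241, 236, 238, 242, 243, 157] y.097 0.0031 y.0995 0.004
264 183 [ 16  64 200] 151 ptr [240, 238, 239, 241, 242, 158] y.097 0.0025 y.0995 0.0035
265 171 [ 15 127 175] 164 ptr [241, 237, 238, 241, 242, 156] y.097 0.002 y.0995 0.0029
266 197 [ 17 171 195] 197 ptr [240, 236, 239, 242, 243, 159] y.097 0.0015 y.0995 0.0024
267 219 [ 17 169 222] 223 ptr [240, 238, 239, 241, 243, 160] y.097 0.001 y.0995 0.0019
268 222 [ 17 167 222] 224 ptr [241, 238, 238, 241, 241, 157] y.097 0.0005 y.0995 0.0014
269 221 [ 17 169 222] 222 ptr [240, 237, 238, 241, 231, 158] y.097 -0.0001 y
[... 1701 characters left out ...]
17  40 135] 170 ptr [149, 148, 142, 238, 232, 158] y.097 -0.0107 y.0995 -0.0096
290 164 [ 16  41 176] 176 ptr [148, 145, 145, 229, 185, 151] y.097 -0.0112 y.0995 -0.0101
291 232 [ 22  32 237] 183 ptr [147, 148, 146, 190, 109, 138] y.097 -0.0118 y.0995 -0.0106
292 248 [ 20  21 248] 181 ptr [149, 147, 145, 141, 52, 107] y.097 -0.0123 y.0995 -0.0112
293 248 [ 21  20 248] 181 ptr [146, 149, 147, 114, 41, 65] y.097 -0.0128 y.0995 -0.0117
294 248 [ 20  19 248] 178 ptr [144, 146, 148, 120, 29, 40] y.097 -0.0134 y.0995 -0.0122
295 248 [ 21  21 248] 176 ptr [140, 146, 144, 130, 22, 36] y.097 -0.0139 y.0995 -0.0128
296 249 [ 21  20 248] 172 ptr [138, 147, 145, 130, 20, 36] y.097 -0.0145 y.0995 -0.0133
```

View pics/c9.png

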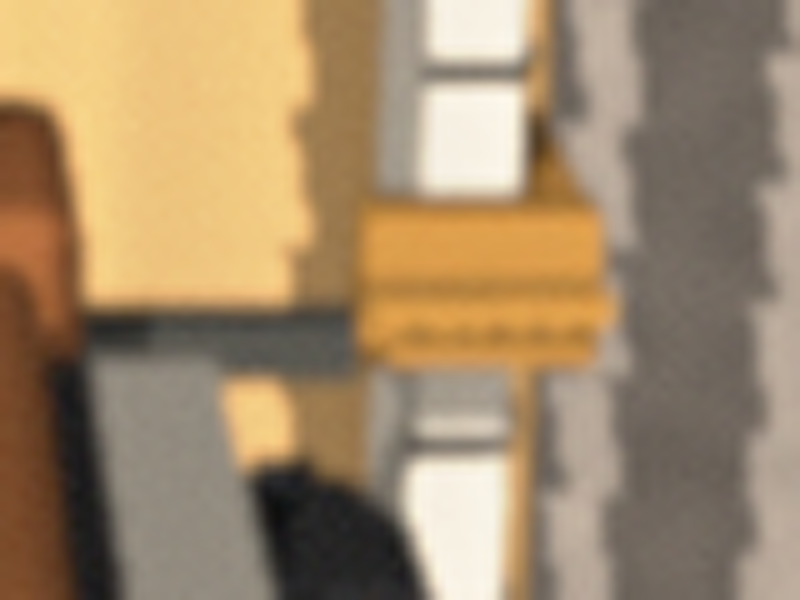

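The wrist crop shows the pointer (rows 310–375) lined up with the ridge (rows 285–320). After correcting for height they agree to about 0.3 mm, and the grip is holding steady at 59 N, so I'll hand in.

```bash
python3 -c "
from workcell import manip
print(manip.hand_in())"
```

```text
the job is handed in; nothing more can be done
None
```

I handed the job in at about 31 s: torso, ring and shoulder are seated in that order, the lock button is fully in, and the arm is still holding the boom with its pointer about 0.3 mm from the middle of the clip by the wrist camera.

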